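# Open the broad tea caddy

## Task

Open the broader of the two white tea caddies: press down its steel release tab with a fingertip so that the lid springs up, then push the lid all the way back to its stop, so that it stays open, and move away. Only press and push: do not pinch or lift anything, leave the narrow caddy shut, and leave the mug, the glass and the spice jars where they stand.

Things in the scene. Friction and masses are not known exactly. Their poses are not given: they have to be found in the camera images.
- broad: the broad tea caddy: white rigid box with a flat wooden lid, 110 mm deep (x) x 170 mm wide (y), rim 85 mm high, lid top 96 mm. Fixed to the worktop. Origin at the centre of its underside; its x points from the front (release tab) to the back (hinge), y along its width, z up. The two caddies differ only in width and may stand either way round.
- narrow: the narrow tea caddy: white rigid box with a flat wooden lid, 110 mm deep (x) x 100 mm wide (y), rim 85 mm high, lid top 96 mm. Fixed to the worktop. Origin at the centre of its underside; its x points from the front (release tab) to the back (hinge), y along its width, z up. The two caddies differ only in width and may stand either way round. It must stay shut.
- broad_press (a point): point to press on the broad caddy's release tab: on the top face of a steel paddle 40 mm wide (y) that juts 34 mm forward from its pivot, mid-width, 8 mm behind its front end; 82 mm above the worktop at rest, 89 mm in front of the caddy's centre. It turns with the tab. Behind the paddle a 30 mm wide steel hook, its top 97 mm above the worktop, holds the lid's tongue.
- broad_tab (a joint): release tab of the broad caddy, rad: 0 at rest, 0.36 fully down (its stop; the press point sinks about 9 mm). Its spring resists with about 1 N at first, 4 N where the lid comes free and 5 to 6 N fully down, pressed at broad_press, and returns it when let go. The lid comes free at about 0.24.
- broad_lid (a joint): lid of the broad caddy, rad: 0 shut (about 0.01 under the hook), 0.87 where its own spring lifts it and leaves it resting (it takes half a second to a second), 1.8 fully open at its stop (leaning back 13 degrees past upright). Between 0.87 and upright (1.57) it weighs back towards 0.87; beyond upright it sinks to the stop by its own weight and stays. It takes only about 1 N at its front edge to push.
- broad_edge (a point): middle of the lower front edge of the broad caddy's lid (110 mm from the hinge, moves with the lid; about 174 mm above the worktop when the lid has sprung up, 198 mm when upright). The lid is 8 mm thick; a steel tongue 24 mm wide juts 6 mm beyond this edge.
- broad_hinge (a point): middle of the broad caddy's hinge line, along the caddy's y at its back rim: 55 mm behind its centre, 88 mm above the worktop. Fixed to the caddy.
- narrow_tab (a joint): release tab of the narrow caddy, rad: 0 at rest, same mechanism; leave it alone.
- narrow_lid (a joint): lid of the narrow caddy, rad: 0 shut; must stay shut.
- mug: orange mug, 81 x 113 x 101 mm, loose bystander; origin under it, z up
- glass: short clear glass, 68 mm across, 90 mm high, loose bystander behind the caddies; origin under it, z up
- jar_front: spice jar, 44 mm across, 100 mm high, loose bystander between the caddies at their front; origin under it, z up
- jar_left: spice jar, 44 mm across, 109 mm high, loose bystander on the left near the sink; origin under it, z up
Things that resemble listed ones, but are neither listed nor needed, are in the scene too. What is shaped like the narrow but red is not meant.

How it is judged:
By the outcome, as a careful person would: the job done as asked, in the order asked, and still so for the second after the job is handed in, with the robot touching nothing.
It also fails if it takes over 48 s, if anything falls off the work surface, if the arm or the gripper's body presses on something with over 40 N, if the wrist force passes 120 N, or if a joint passes its speed limit or range.

## Robot

A 6-joint arm with a two-finger parallel gripper is mounted at the origin on a cart in front of the work surface, level with it; the furniture and walls round the work are solid. World frame = base frame: x ahead of the robot, y to its left, z up, the work surface at z = 0. Lengths are in mm, angles in rad, forces in N, time in s.
With the tool pointing down it reaches from about 275 to 775 mm from the base axis. Payload 14.6 kg.
Tool frame: the origin (TCP) lies on the centre line of the jaws, within the pads' length; the fingertips stand 25 mm ahead of it and the grasp point (between the pads) lies 6 mm ahead of it (robot.nose_length is the distance from the TCP to the fingertips, in mm); z points along the fingers, y is the line along which they close (so a half turn about z gives the same grasp; the last joint's range is limited). The gripper opens to 85 mm and grips with 20 to 120 N. Pads are 22 mm wide; open, the fingers measure 114 mm over their backs; the gripper's body (76 mm by 85 mm) begins 54 mm behind the grasp point. The pads swing forward as they close: fully open they stand 13 mm farther back than shut.
Start: joints at [0.952, 0.263, -0.048, 1.259, 0, 1.415], TCP at [234.864, 469.54, 256.278] pointing down, gripper open.
Joint ranges: [-2.65, 2.65], [-0.89, 1.7], [-1.18, 1.37], [-2.13, 2.11], [-1.35, 1.29], [-3.14, 3.14]. Speed limits (rad/s): [1.89, 1.89, 2.57, 2.79, 3.14, 3.14].

## Interface

Orientations are given as a unit quaternion [x, y, z, w].
In Python, from workcell import robot gives the robot as it stands.
- The arm moves only by the shell command python3 -m creep 'ROWS' [FORCE]. ROWS is JSON, one flat list of numbers, 7 for each row, row after row: the shift along the tool's x, y, z normalised to -1 to 1, where 1 is 0.08 m, then the turn, a rotation vector about the tool's x, y, z normalised to -1 to 1, where 1 is 5 degrees, then the gripper command: -1 is fully open, 1 is shut, values between are in proportion. In form: [x, y, z, rx, ry, rz, fingers, x, y, z, rx, ry, rz, fingers, ...]. A call has 1 to 20 rows; each row shifts and turns the commanded pose from where the row before left it, along the tool's axes as they then stand; what a row does not reach is not made up. A row lasts 1/8 s, in which the tool goes at most 62.5 mm and 10.7 degrees, less where a joint would pass 70% of its speed; a pose out of reach is approached as far as the arm can. A call with a number of a shift or a turn outside -1 to 1 is refused whole. A call with a gripper value outside its range is refused whole. The fingers move at their own pace and stop on an object; FORCE is the grip in N (left out, the last holds). Time passes only in rows, so rows that do not move let the fingers close. It gives the time, the measured TCP pose, the force, the opening and the grip force at its end, in the units of the state.
- robot.sense(): the state, without advancing time (a new reading comes with each control period).
- robot.snapshot(name): name is "side" or "top"; returns the picture (420x560x3 uint8, red, green, blue); there is no depth.
- robot.camera_info(name): a dict with "K" (3x3 intrinsics, pixels), "k1" (the pictures are not rectified: a ray, as slopes to the right and down, at radius r is drawn at 1 + k1 r^2 times it, then the intrinsics apply), "rvec" (rotation vector, rad) and "tvec" (3), from world to camera coordinates, as OpenCV has them. Camera axes: x right, y down, z forward; pixel columns grow to the right and rows downward; lengths in mm; the calibration is good to about 2 mm. A picture is of the moment at which its call begins. camera_info takes no time and is no camera call.
- robot.sign_off(): hands the job in; it is judged then, once.
The state is a dict: "t": time; "qpos": joint angles; "joint_vel": joint speeds; "tau": joint torques, N m; "eef_pos": TCP position; "tcp_rot": TCP orientation; "force": force on the tool from outside, world axes, zero at the start; "wrist_torque": the same for the moment, N m; "opening": finger opening in mm; "gripper_force": force on a finger pad.
Only numpy, scipy, OpenCV 4.12 (cv2) and the standard library are available. Lean on these libraries where they do the work, as an engineer would, in place of code of your own. Each camera call takes 0.05 s, during which the arm holds its last target. There are 200 camera calls.

## Working session

There is one attempt and no reset: what is moved stays moved. The work goes in short steps, Python scripts to look and compute and a shell command to move; the robot and the scene stay as the last step left them, time stands still between calls to the robot, and variables do not carry over. Pictures are saved under pics/ and viewed, at most 10 in all, crops included, and the job is handed in when it is done.

```bash
mkdir -p pics; python3 - <<'E'
from workcell import robot
import cv2
for n in("top","side"):
    cv2.imwrite(f"pics/{n}0.png",robot.snapshot(n)[:,:,::-1]); print(n,robot.camera_info(n))
s=robot.sense();print(s['t'],s['eef_pos'],s['tcp_rot'],s['opening'],s['force'])
E
```

```text
top {'K': array([[450.39206802,   0.        , 281.38081514],
       [  0.        , 450.39206802, 205.26219142],
       [  0.        ,   0.        ,   1.        ]]), 'k1': -0.014740545401552932, 'rvec': array([ 2.12974963, -2.09834613,  0.19755563]), 'tvec': array([ -27.7996794 ,  539.99213082, 1137.80048832])}
side {'K': array([[515.2408294 ,   0.        , 282.09664676],
       [  0.        , 515.2408294 , 208.89417012],
       [  0.        ,   0.        ,   1.        ]]), 'k1': -0.1770431697351003, 'rvec': array([ 2.20485017,  0.0293912 , -0.00606606]), 'tvec': array([-525.36207098,   16.71043143, 1723.79484555])}
0.1 [234.74112944 469.35782252 255.85726813] [ 2.29844346e-01  9.73227277e-01 -4.57194354e-04 -1.87805080e-04] 85.77217264215967 [ 0.89214186 -0.06532278  0.19014689]
```

View pics/top0.png

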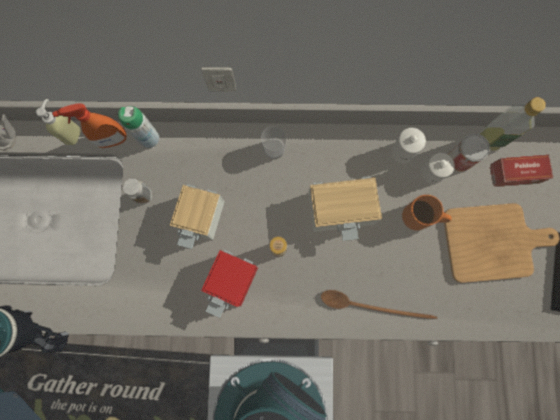

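View pics/side0.png

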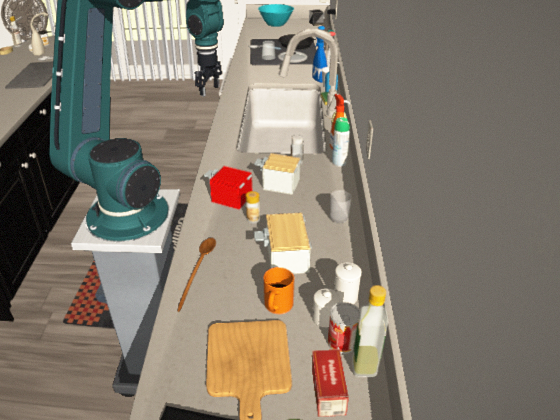

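The top view shows the broad caddy's lid at about (311–381, 180–226) with its tab at (349,231), facing the robot. The mug is to the right (424,212), jar_front at (278,246) and the glass at (273,142). Next I'll zoom in for pixel positions.

```bash
cat > h.py <<'E'
from workcell import robot
import numpy as np, cv2
def cam(n):
    c=robot.camera_info(n);R=cv2.Rodrigues(c['rvec'])[0];return c,R
def px2w(n,u,v,z):
    c,R=cam(n);d=np.array([c['k1'],0,0,0,0])
    p=cv2.undistortPoints(np.array([[[u,v]]],float),c['K'],d)[0,0]
    r=R.T@np.array([p[0],p[1],1]);o=-R.T@c['tvec'];return o+r*(z-o[2])/r[2]
def w2px(n,P):
    c,R=cam(n);return cv2.projectPoints(np.array(P,float).reshape(-1,3),c['rvec'],c['tvec'],c['K'],np.array([c['k1'],0,0,0,0]))[0][:,0]
E
python3 - <<'E'
import cv2
a=cv2.imread('pics/top0.png')[165:255,265:395]
cv2.imwrite('pics/c1.png',cv2.resize(a,None,fx=6,fy=6,interpolation=cv2.INTER_CUBIC))
E
```

```text
(no output)
```

View pics/c1.png

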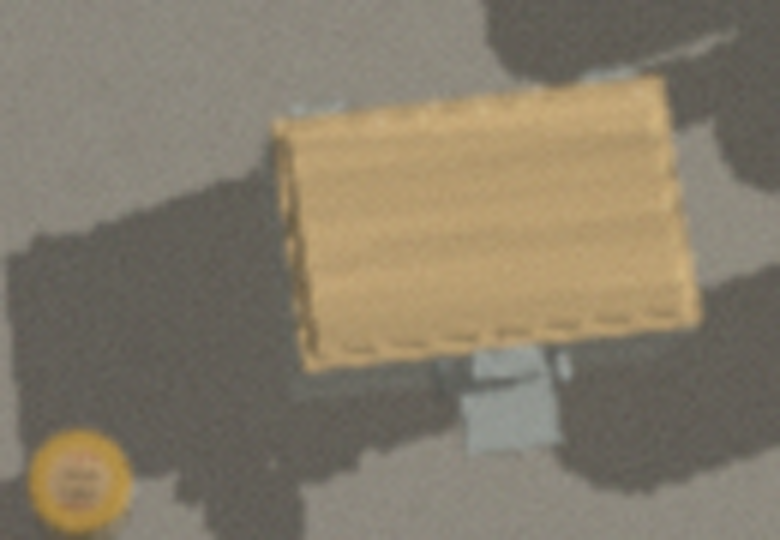

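The crop shows the lid corners at (278,122), (662,78), (698,325) and (310,368), and the paddle's front edge at (468,453)–(562,442).

```bash
cat > m.py <<'E'
from h import *
from scipy.optimize import least_squares
px=np.array([(278,122),(662,78),(698,325),(310,368),(468,453),(562,442)])/6+np.array([265,165])-.4
L=np.array([(55,85,96),(55,-85,96),(-55,-85,96),(-55,85,96),(-97,20,82),(-97,-20,82)])
def T(p):
    c,s=np.cos(p[2]),np.sin(p[2]);return L@np.array([[c,s,0],[-s,c,0],[0,0,1]])+[p[0],p[1],0]
r=least_squares(lambda p:(w2px('top',T(p))-px).ravel(),[500,-100,0])
print(r.x,r.fun.round(1))
x,y,a=r.x
R=np.array([[np.cos(a),-np.sin(a)],[np.sin(a),np.cos(a)]])
for n,l in dict(press=(-89,0),hinge=(55,0),edge=(-55,0)).items(): print(n,R@l+[x,y])
for n,u,v,z in(('mug',424,212,95),('jarf',278,246,100),('glass',273,140,90),('narrow',197,210,96),('red',231,278,96)):print(n,px2w('top',u,v,z).round())
E
python3 m.py; python3 - <<'E'
import sys;sys.path.insert(0,'.')
from h import *
from scipy.spatial.transform import Rotation as R
print(R.from_quat(robot.sense()['tcp_rot']).as_matrix().round(3))
E
```

```text
[ 5.44289395e+02 -1.84276148e+02  1.27941623e-01] [-0.9 -0.7  0.6 -0.7  1.2 -0.  -0.8  0.4 -0.   0.4 -0.   0.5]
press [ 456.01682468 -195.63191219]
hinge [ 598.83985923 -177.25854013]
edge [ 489.73893006 -191.2937549 ]
mug [ 520. -383.   95.]
jarf [427. -13. 100.]
glass [708.   5.  90.]
narrow [516. 194.  96.]
red [347. 101.  96.]
[[-0.894  0.447 -0.001]
 [ 0.447  0.894 -0.001]
 [ 0.    -0.001 -1.   ]]
```

```bash
python3 -m creep '[0,0,0,0,0,-1,1, 0,0,0,0,0,-1,1, 0,0,0,0,0,-1,1, 0,0,0,0,0,-1,1, 0,0,0,0,0,-1,1, 0,0,0,0,0,-1,1, 0,0,0,0,0,-0.8,1, 0,0,0,0,0,0,1]' 30
python3 -m creep '[-0.07,-0.43,0,0,0,0,1, -0.07,-0.43,0,0,0,0,1, -0.07,-0.43,0,0,0,0,1, -0.07,-0.43,0,0,0,0,1, -0.07,-0.43,0,0,0,0,1, -0.07,-0.43,0,0,0,0,1, -0.07,-0.43,0,0,0,0,1, -0.07,-0.43,0,0,0,0,1, -0.07,-0.43,0,0,0,0,1, -0.07,-0.43,0,0,0,0,1, -0.07,-0.43,0,0,0,0,1, -0.07,-0.43,0,0,0,0,1, -0.07,-0.43,0,0,0,0,1, -0.07,-0.43,0,0,0,0,1, -0.07,-0.43,0,0,0,0,1, -0.07,-0.43,0,0,0,0,1, -0.07,-0.43,0,0,0,0,1, -0.07,-0.43,0,0,0,0,1, -0.07,-0.43,0,0,0,0,1, -0.07,-0.43,0,0,0,0,1]'
```

```text
t: 1.1
eef_pos: [234.8, 469.5, 256.1]
tcp_rot: [-0.065, 0.998, -0.0, -0.0]
force: [-0.5, -0.1, -0.2]
opening: 0.0
gripper_force: 0.0
t: 3.6
eef_pos: [435.0, -199.3, 256.2]
tcp_rot: [-0.064, 0.998, 0.0, -0.0]
force: [0.5, 0.3, 1.0]
opening: -0.1
gripper_force: 0.0
```

```bash
python3 -m creep '[0,0,0,0,-1,0,1, 0,0,0,0,-1,0,1, 0,0,0,0,-1,0,1, 0.023,0,0.266,0,0,0,1, 0.023,0,0.266,0,0,0,1, 0.023,0,0.266,0,0,0,1, 0.023,0,0.266,0,0,0,1, 0.023,0.01,0.266,0,0,0,1, 0.023,0,0.266,0,0,0,1, 0,0,0,0,0,0,1]'
python3 - <<'E'
from h import *
a=robot.snapshot('top')[165:255,265:395,::-1];b=robot.snapshot('side')[195:285,225:355,::-1]
cv2.imwrite('pics/c2.png',cv2.resize(np.hstack([a,b]),None,fx=3,fy=3,interpolation=cv2.INTER_CUBIC))
E
```

```text
t: 4.85
eef_pos: [456.3, -193.9, 129.0]
tcp_rot: [-0.063, 0.99, 0.009, 0.129]
force: [0.5, 0.8, 0.3]
opening: -0.2
gripper_force: 0.0
```

View pics/c2.png

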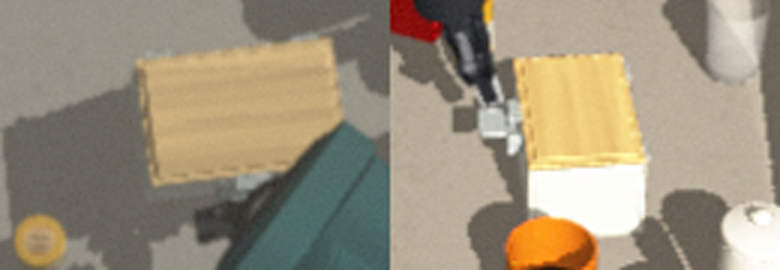

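The side crop shows the fingertips just above the paddle (around 492,105 in the crop). Pressing next.

```bash
python3 -m creep '[0.021,0,0.077,0,0,0,1, 0.021,0,0.077,0,0,0,1, 0.021,0,0.077,0,0,0,1, 0.01,0,0.036,0,0,0,1, 0,0,0,0,0,0,1]'
python3 -m creep '[0.0065,0,0.024,0,0,0,1, 0.0065,0,0.024,0,0,0,1, 0,0,0,0,0,0,1]'
```

```text
t: 5.58
eef_pos: [456.7, -194.5, 107.7]
tcp_rot: [-0.064, 0.989, 0.009, 0.13]
force: [-0.7, 1.3, 0.6]
opening: 0.2
gripper_force: 0.3
t: 5.95
eef_pos: [456.8, -194.6, 103.9]
tcp_rot: [-0.064, 0.989, 0.008, 0.13]
force: [-0.9, 0.1, 1.2]
opening: -0.2
gripper_force: 0.9
```

```bash
python3 -m creep '[0.0065,0,0.024,0,0,0,1, 0.0065,0,0.024,0,0,0,1, 0,0,0,0,0,0,1]'
python3 -m creep '[0.0065,0,0.024,0,0,0,1, 0.003,0,0.012,0,0,0,1, 0,0,0,0,0,0,1]'
```

```text
t: 6.32
eef_pos: [456.7, -194.6, 100.0]
tcp_rot: [-0.064, 0.989, 0.008, 0.13]
force: [-5.5, 0.0, 9.2]
opening: 0.3
gripper_force: 5.2
t: 6.7
eef_pos: [456.9, -194.8, 98.9]
tcp_rot: [-0.064, 0.989, 0.008, 0.131]
force: [-24.5, 4.5, 48.2]
opening: 0.1
gripper_force: 26.9
```

```bash
python3 -m creep '[-0.006,0,-0.022,0,0,0,1, 0,0,0,0,0,0,1, 0,0,0,0,0,0,1, 0,0,0,0,0,0,1, 0,0,0,0,0,0,1, 0,0,0,0,0,0,1]'
python3 - <<'E'
from h import *
a=robot.snapshot('top')[165:255,265:395,::-1];b=robot.snapshot('side')[195:285,225:355,::-1]
cv2.imwrite('pics/c3.png',cv2.resize(np.hstack([a,b]),None,fx=3,fy=3,interpolation=cv2.INTER_CUBIC))
E
```

```text
t: 7.45
eef_pos: [456.7, -194.7, 99.5]
tcp_rot: [-0.064, 0.989, 0.008, 0.13]
force: [-12.1, 0.6, 21.6]
opening: 0.2
gripper_force: 11.9
```

View pics/c3.png

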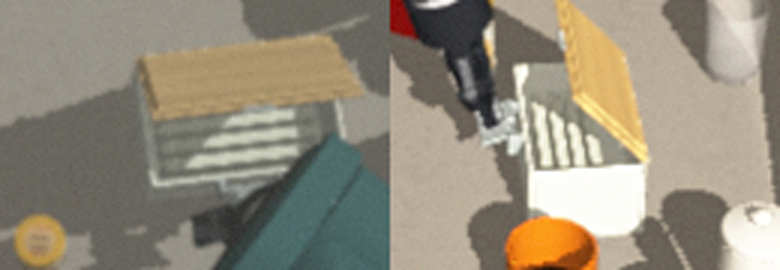

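The lid has sprung to its rest angle. Now I'll rise off the tab and push the lid back.

```bash
python3 -m creep '[-0.066,0,-0.2475,0,0,0,1, -0.066,0,-0.2475,0,0,0,1, -0.066,0,-0.2475,0,0,0,1, -0.066,0,-0.2475,0,0,0,1, 0,0,0,0,0,0,1, -0.12,0,0.0325,0,0,0,1, -0.12,0,0.0325,0,0,0,1, -0.12,0,0.0325,0,0,0,1, -0.12,0,0.0325,0,0,0,1, -0.12,0,0.0325,0,0,0,1, 0,0,0,0,0,0,1]'
python3 -m creep '[-0.1,0,0.027,0,0,0,1, -0.1,0,0.027,0,0,0,1, -0.1,0,0.027,0,0,0,1, -0.1,0,0.027,0,0,0,1, 0,0,0,0,0,0,1]'
```

```text
t: 8.93
eef_pos: [506.7, -188.0, 180.6]
tcp_rot: [-0.065, 0.989, 0.008, 0.13]
force: [-0.0, -0.5, 0.2]
opening: 0.1
gripper_force: 0.0
t: 9.55
eef_pos: [539.5, -183.7, 180.5]
tcp_rot: [-0.064, 0.989, 0.008, 0.13]
force: [0.3, 0.3, -0.6]
opening: 0.1
gripper_force: 0.1
```

```bash
python3 -m creep '[-0.1,0,0.027,0,0,0,1, -0.1,0,0.027,0,0,0,1, -0.1,0,0.027,0,0,0,1, -0.1,0,0.027,0,0,0,1, -0.08,0,0.021,0,0,0,1, -0.08,0,0.021,0,0,0,1, 0,0,0,0,0,0,1]'
python3 - <<'E'
from h import *
a=robot.snapshot('top')[145:255,265:395,::-1];b=robot.snapshot('side')[175:285,225:355,::-1]
cv2.imwrite('pics/c4.png',cv2.resize(np.hstack([a,b]),None,fx=3,fy=3,interpolation=cv2.INTER_CUBIC))
E
```

```text
t: 10.42
eef_pos: [585.3, -177.8, 180.5]
tcp_rot: [-0.064, 0.989, 0.009, 0.13]
force: [0.5, -0.1, -0.1]
opening: -0.5
gripper_force: 0.0
```

View pics/c4.png

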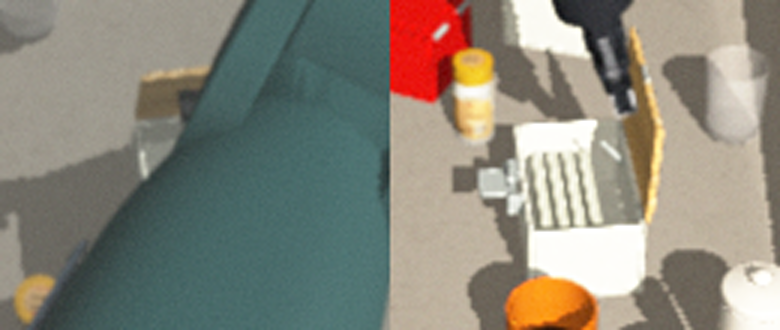

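The side crop shows the fingertips (620,100) against the lid, which is roughly upright. I'll keep pushing gently to the stop.

```bash
python3 -m creep '[-0.06,0,0.016,0,0,0,1, -0.06,0,0.016,0,0,0,1, 0,0,0,0,0,0,1, 0,0,0,0,0,0,1]'
python3 -m creep '[-0.04,0,0.011,0,0,0,1, 0,0,0,0,0,0,1]'
```

```text
t: 11.02
eef_pos: [594.8, -176.5, 180.6]
tcp_rot: [-0.064, 0.989, 0.008, 0.13]
force: [0.8, 0.3, 1.3]
opening: 0.2
gripper_force: 0.0
t: 11.28
eef_pos: [598.2, -176.1, 180.6]
tcp_rot: [-0.064, 0.989, 0.008, 0.13]
force: [-0.1, -0.3, 0.2]
opening: 0.0
gripper_force: 0.0
```

```bash
python3 -m creep '[-0.04,0,0.011,0,0,0,1, -0.04,0,0.011,0,0,0,1, 0,0,0,0,0,0,1]'
python3 - <<'E'
from h import *
b=robot.snapshot('side')[175:285,225:375,::-1]
cv2.imwrite('pics/c5.png',cv2.resize(b,None,fx=4,fy=4,interpolation=cv2.INTER_CUBIC))
E
```

```text
t: 11.65
eef_pos: [601.5, -175.6, 180.1]
tcp_rot: [-0.063, 0.99, 0.008, 0.127]
force: [-31.4, -3.8, 18.0]
opening: -0.1
gripper_force: 17.3
```

View pics/c5.png

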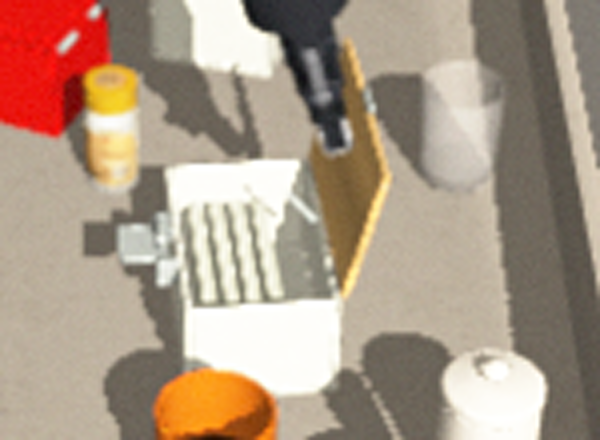

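The lid is leaning back at its stop, confirmed by the 31 N contact force. Retreating.

```bash
python3 -m creep '[0.1,0,-0.027,0,0,0,1, 0.225,0,-0.06,0,0,0,1, 0.225,0,-0.06,0,0,0,1, 0.225,0,-0.06,0,0,0,1, 0.225,0,-0.06,0,0,0,1, 0.225,0,-0.06,0,0,0,1, 0.225,0,-0.06,0,0,0,1, 0.225,0,-0.06,0,0,0,1, 0.225,0,-0.06,0,0,0,1, -0.08,0,-0.3,0,0,0,1, -0.08,0,-0.3,0,0,0,1, -0.08,0,-0.3,0,0,0,1, 0,0,0,0,0,0,1, 0,0,0,0,0,0,1, 0,0,0,0,0,0,1, 0,0,0,0,0,0,1]'
python3 - <<'E'
from h import *
for n in('top','side'): 
    b=robot.snapshot(n)[100:310,150:450,::-1]; globals()[n]=b
cv2.imwrite('pics/c6.png',cv2.resize(np.hstack([top,side]),(800,280)))
E
```

```text
t: 13.7
eef_pos: [448.3, -195.5, 254.3]
tcp_rot: [-0.064, 0.989, 0.009, 0.13]
force: [-0.5, -0.1, -0.1]
opening: 0.2
gripper_force: 0.0
```

View pics/c6.png

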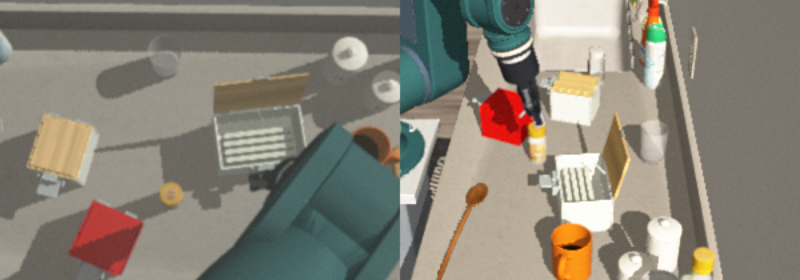

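The lid stays open at its stop. The narrow caddy is shut, the mug, glass and jars are where they were, and the arm is clear.

```bash
python3 -c "from workcell import robot; print(robot.sign_off())"
```

```text
the job is handed in; nothing more can be done
None
```

The broad caddy is open with its lid resting at the back stop. The narrow caddy is still shut, nothing else was moved, and the job was handed in at about 14 s with the arm clear.

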